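# Clamp the canister in its push-lock keeper

## Task

Stand the small steel canister upright in the grey canister keeper, slide it fully home against the column, and click the push-push button on the column so that the clamp foot stays pressed down on the canister's lid. The clamp may have been left down or up and the button looks the same either way, so feel for it and click it up first if it is down. Press the button slowly, be gentle with the keeper and the canister, leave everything else where it is, and let go of everything at the end.

Things in the scene. Friction and masses are not known exactly. Their poses are not given: they have to be found in the camera images.
- keeper: Grey steel canister stand fixed to the counter. Origin on the counter under the canister's home axis; z up, +x from the open front to the column. Column at the back: x +28 to +68 mm, y +-26, top at z=112; a canister touching it is home. An arm from it overhangs the home place: x -15 to +29, y +-16, z 78 to 94. A clamp foot hangs under the arm, a push-push button stands on the column. Bears at most 40 N.
- seat: Aluminium floor plate of the keeper, fixed to it, on which the canister stands and slides: 6 mm thick, 96 mm wide, from x=-118 to x=+28 mm in the keeper's frame. Same origin and axes as the keeper.
- button_top (a point): Centre of the top of the button's cap at rest; fixed in the keeper's frame at x=+49 mm, y=0, z=142 (does not follow a pressed cap). Steel cap, 28 mm across, 28 mm proud of the column, moves straight down, springs back to this height in either state. Feel: clamp up - 2 mm free (1 N), then 4 to 9 N (up to 18 N over a canister); clamp down - free (below 2.5 N) for about 11 mm, then over 5 N.
- button_click (a point): Point 16 mm under button_top, fixed in the keeper: where the cap's top is when the button clicks over. Each press past it, then let up, swaps the clamp between down and up. Press 19 to 21 mm from rest, slowly (about 20 mm/s): a quick jab jams it and meets over 40 N. Hard stop at 22.5 mm. A press of 9 mm or less never swaps it, so it is safe for feeling the state.
- foot_place (a point): Centre of the underside of the round clamp foot (22 mm across) when the clamp is up, fixed in the keeper at x=0, y=0, z=71 mm: 5 mm above a canister standing home. Clamp down without a canister, the foot hangs about 10 mm lower and blocks the canister's way in. Clamp down on the canister, it is sprung and presses the lid with about 4 N.
- rail_mouth (a point): Middle of the mouth of the two guide rails, at their top edge, at x=-74 mm, y=0, z=20 mm in the keeper's frame. The rails are 20 mm high; the gap is about 88 mm at the mouth, narrows to 63 mm at x=-40 mm and stays so up to the column.
- entry (a point): Point on the floor plate at x=-80 mm, y=0, z=6 mm in the keeper's frame: a good place to set the canister down before sliding it in along the keeper's +x, 80 mm from home.
- canister: Small stainless steel canister with its flip-top lid latched shut: a cylinder 56 mm across and 60 mm high, 0.16 to 0.24 kg, loose, standing upright on the counter. Origin at the centre of its underside, z up.
- cup: Blue enamel cup, 80 mm across, 78 mm high. Bystander.
- bowl: Wooden bowl, 150 mm across, 60 mm high. Bystander.
- pot_disc: Hard silicone pot holder disc, 170 mm across, 8 mm thick, lying flat. Bystander.
- jar: Glass jar with a wooden lid, 68 mm across, 105 mm high. Bystander.
- mill: Dark wooden pepper mill, 54 mm across, 115 mm high. Bystander.
- spoon: Wooden spoon, 240 mm long, lying on the counter. Bystander.
Mind the look-alikes: they are no part of the job. What is shaped like the keeper but red is not meant. Of the things shaped like the canister, the stainless one is meant.

How it is judged:
By the outcome, as a careful person would: the job done as asked, in the order asked, and still so for the second after the job is handed in, with the robot touching nothing.
It also fails if it takes over 72 s, if anything falls off the work surface, if the arm or the gripper's body presses on something with over 40 N, if the wrist force passes 120 N, or if a joint passes its speed limit or range.

## Robot

A 7-joint arm with a two-finger parallel gripper is mounted at the origin on the work surface. World frame = base frame: x ahead of the robot, y to its left, z up, the work surface at z = 0. Lengths are in m, angles in rad, forces in N, time in s.
With the tool pointing down it reaches from about 0.425 to 0.975 m from the base axis. Payload 16.7 kg.
Tool frame: the origin (TCP) lies on the centre line of the jaws, within the pads' length; the fingertips stand 14 mm ahead of it and the grasp point (between the pads) lies 5 mm behind it; z points along the fingers, y is the direction in which the jaws open and shut (so a half turn about z gives the same grasp; the last joint's range is limited). The gripper opens to 85 mm and grips with 20 to 120 N. Pads are 22 mm wide; open, the fingers measure 114 mm over their backs; the gripper's body (76 mm by 85 mm) begins 54 mm behind the grasp point. The pads swing forward as they close: fully open they stand 13 mm farther back than shut.
Start: joints at [0.955, 0.426, 0.074, 1.606, -0.034, 1.111, -0.067], TCP at [0.304, -0.603, 0.245] pointing down, gripper open.
Joint ranges: [-2.85, 2.85], [-0.5, 2.14], [-1.23, 1.37], [0.21, 2.46], [-1.02, 4.16], [0.16, 2.05], [-2.73, 2.73]. Speed limits (rad/s): [1.89, 1.89, 2.39, 2.39, 3.01, 3.01, 3.01].

## Interface

Orientations are given as a rotation vector (axis times angle).
In Python, from station import get_state, cams, env, regions_of gives the robot as it stands.
- The arm moves only by the tool arm_command, never from a script. Its argument "series" is a list that holds one entry, the list of rows, each a list of 7 numbers: the turn, a rotation vector about the tool's x, y, z in degrees, then the shift along the tool's x, y, z in mm, then the finger opening in mm, from 0 to 85.4. In form: [[[ax, ay, az, tx, ty, tz, jaw], ...]]. A call has exactly 5 rows; each row shifts and turns the pose as measured when the row begins, along the tool's axes as they then stand; what a row does not reach is not made up. A row lasts 1/8 s, in which the tool goes at most 62.5 mm and 10.7 degrees, less where a joint would pass 70% of its speed; a pose out of reach is approached as far as the arm can. A call is refused whole if a number of a shift passes 62.5 or a number of a turn 10.7, either way. A call with a gripper value outside its range is refused whole. The fingers move at their own pace and stop on an object; "grip_force" is the grip in N (left out, the last holds). Time passes only in rows, so rows that do not move let the fingers close, or fill a call up. It gives the time, the measured TCP pose, the force and the opening at its end, in the units of the state.
- get_state(): the state, without advancing time (a new reading comes with each control period).
- cams.get_image(name): name is "side" or "top" or "wrist"; returns (picture, depth): 480x640x3 uint8, red, green, blue; 480x640 float32, m along the optical axis (not along the pixel's ray), 0 where there is no reading.
- cams.camera_model(name): a dict with "K" (3x3 intrinsics, pixels), "world_to_cam" (4x4, takes a point from world to camera coordinates); the wrist camera has in their place "T_tool_cam" (4x4, takes a point from camera to tool coordinates, whose origin is the TCP and whose axes are the flange's). Camera axes: x right, y down, z forward; pixel columns grow to the right and rows downward; lengths in m; the calibration is good to about 2 mm. The wrist camera is an equidistant fisheye: a pixel r from the principal point sees the ray r / f radians off the axis. A picture is of the moment at which its call begins: read the wrist's pose just before it. camera_model takes no time and is no camera call.
- env.hand_in(): hands the job in, once; it reports no verdict.
Trained networks look in the newest picture that a camera, given by its name, has taken for a name from the list of things; names that differ only in an ending like _2 or _b are one class to them, and where a whole thing is asked for, a point or a joint stands for the part that bears it (a point fixed in the world has none). Each returns a list of dicts, best first, with "score" (0 to 1); they miss things now and then, are a little off and sometimes report something else, mostly with a low value. They report only what shows in the picture. A call takes as long as a camera call. They do not tell look-alikes from the thing itself.
- regions_of(camera, name): "pixels" (480x640 bool, what is visible of it) and "rect" ([left, top, width, height] in pixels, round what is visible of it).
The state is a dict: "t": time; "joints": joint angles; "dq": joint speeds; "joint_torque": joint torques, N m; "tcp_pos": TCP position; "orientation": TCP orientation; "force": force on the tool from outside, world axes, zero at the start; "ft_torque": the same for the moment, N m; "gripper_width": finger opening in m.
Only numpy, scipy, OpenCV 4.12 (cv2) and the standard library are available. Lean on these libraries where they do the work, as an engineer would, in place of code of your own. Each camera call takes 0.05 s, during which the arm holds its last target. There are 200 camera calls.

## Working session

There is one attempt and no reset: what is moved stays moved. The work goes in short steps, Python scripts to look and compute and a tool call to move; the robot and the scene stay as the last step left them, time stands still between calls to the robot, and variables do not carry over. Pictures are saved under pics/ and viewed, about 8 in all and at most 12, crops included, and the job is handed in when it is done.

Besides the shell and the picture viewer there is one more tool, called as a command line: name --argument value ..., lists and objects as JSON in quotes. arm_command: Moves the arm, as the interface text tells. Its arguments: {"type":"object","properties":{"series":{"type":"array","items":{"type":"array","items":{"type":"array","items":{"type":"number"}}}},"grip_force":{"type":"number"}},"required":["series"]}

```bash
ls; mkdir -p pics; python3 - <<'E'
from station import get_state,cams,regions_of
import cv2,numpy as np
s=get_state();print(s)
ims=[]
for c in("side","top"):
    p,d=cams.get_image(c);cv2.imwrite(f"pics/{c}0.png",p[:,:,::-1]);np.save(f"pics/{c}0.npy",d)
    m=cams.camera_model(c);print(c,np.round(m["K"],1).tolist(),np.round(m["world_to_cam"],3).tolist())
    for n in("keeper","canister"):
        for r in regions_of(c,n):print(n,round(r["score"],2),r["rect"])
E
```

```text
pics
{'t': 0.0, 'joints': array([ 0.95451974,  0.42675248,  0.07388809,  1.60664113, -0.03410259,
        1.11079291, -0.06709922]), 'dq': array([-0.00070948, -0.00031787,  0.00054991,  0.00020817, -0.00088674,
       -0.0005025 , -0.00061387]), 'joint_torque': array([ 8.93436991e-04, -9.49850392e+01,  3.76121610e+00, -4.63507926e+01,
        1.91550917e-02,  1.02452360e-02,  1.28225015e-04]), 'tcp_pos': array([ 0.30352745, -0.60245186,  0.24458299]), 'orientation': array([-3.05521128e+00, -7.26177586e-01,  6.55732496e-04]), 'force': array([-0.09107102,  0.24527221, -0.14999299]), 'ft_torque': array([0.00522586, 0.02649433, 0.01863501]), 'gripper_width': 0.08511777978709016}
side [[463.7, 0.0, 317.4], [0.0, 463.7, 238.7], [0.0, 0.0, 1.0]] [[-0.703, -0.711, 0.018, 0.411], [-0.442, 0.417, -0.795, 0.328], [0.558, -0.567, -0.607, 0.854], [0.0, 0.0, 0.0, 1.0]]
keeper 0.79 [351.8, 252.2, 87.9, 96.6]
keeper 0.61 [265.4, 216.6, 69.8, 93.6]
keeper 0.19 [267.5, 263.2, 66.9, 43.7]
canister 0.65 [431.3, 233.5, 25.0, 30.4]
canister 0.6 [394.7, 217.0, 23.0, 35.4]
canister 0.42 [210.8, 340.6, 29.0, 55.4]
top [[439.7, 0.0, 322.9], [0.0, 439.7, 237.1], [0.0, 0.0, 1.0]] [[0.023, -0.999, 0.024, -0.028], [-0.993, -0.026, -0.119, 0.551], [0.119, -0.021, -0.993, 1.195], [0.0, 0.0, 0.0, 1.0]]
keeper 0.88 [274.1, 183.3, 36.8, 78.7]
keeper 0.58 [302.5, 276.9, 34.8, 70.7]
keeper 0.24 [167.9, 260.4, 26.6, 18.8]
canister 0.78 [391.3, 250.9, 23.8, 25.0]
canister 0.67 [402.6, 284.3, 25.3, 26.4]
```

View pics/side0.png

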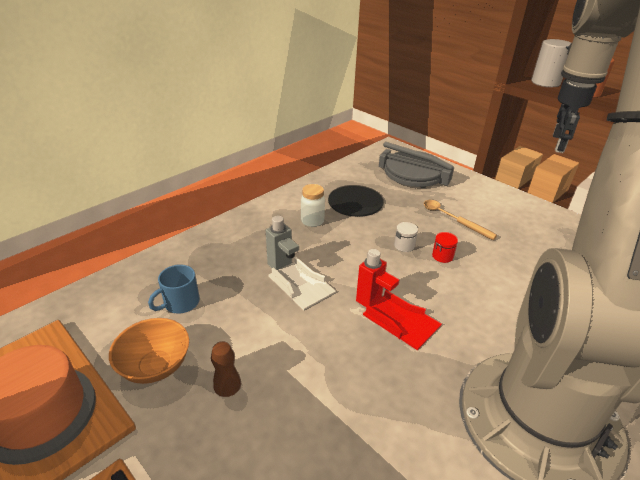

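View pics/top0.png

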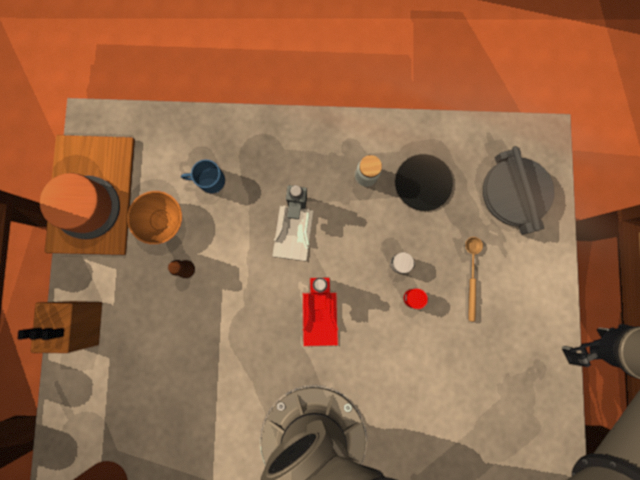

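The side view shows the grey keeper around (290,262), with the red look-alike at (385,300). The stainless canister is at (406,237), and the red one beside it at (445,247). In the top view the keeper is at (293,222) with its column at the far end, and the steel canister is at (403,263).

```bash
cat > h.py <<'E'
import numpy as np,cv2
from station import get_state,cams,regions_of
from scipy.spatial.transform import Rotation as R
def cloud(cam,d,mask,T=None):
    m=cams.camera_model(cam);K=np.array(m["K"])
    v,u=np.nonzero(mask&(d>0));z=d[v,u]
    if cam!="wrist":
        P=np.c_[(u-K[0,2])/K[0,0]*z,(v-K[1,2])/K[1,1]*z,z]; W=np.linalg.inv(np.array(m["world_to_cam"]))
    else:
        a=(u-K[0,2])/K[0,0];b=(v-K[1,2])/K[1,1];r=np.hypot(a,b)+1e-9;t=np.tan(r)
        P=np.c_[a/r*t*z,b/r*t*z,z];W=T@np.array(m["T_tool_cam"])
    return P@W[:3,:3].T+W[:3,3],np.c_[u,v]
def tool():
    s=get_state();T=np.eye(4);T[:3,:3]=R.from_rotvec(s["orientation"]).as_matrix();T[:3,3]=s["tcp_pos"];return T
def pick(rs,u,v):
    rs=[r for r in rs if r["pixels"].any()]
    return min(rs,key=lambda r:np.hypot(*(np.array(np.nonzero(r["pixels"])).mean(1)-[v,u])))
E
python3 - <<'E'
from h import *
for c,k,q in(("side",(295,262),(406,237)),("top",(293,222),(403,263))):
    p,d=cams.get_image(c)
    r=pick(regions_of(c,"keeper"),*k);P,_=cloud(c,d,r["pixels"])
    print(c,"keeper",r["rect"],len(P))
    for lo,hi in((-.01,.012),(.012,.03),(.085,.1),(.105,.12),(.13,.16)):
        Q=P[(P[:,2]>lo)&(P[:,2]<hi)]
        if len(Q)>3:
            rc=cv2.minAreaRect((Q[:,:2]*1000).astype(np.float32));print(lo,hi,len(Q),Q.mean(0).round(4),np.round(rc[0]),np.round(rc[1]),round(rc[2],1))
    r=pick(regions_of(c,"canister"),*q);P,_=cloud(c,d,r["pixels"]);print("can",r["rect"],np.percentile(P,[2,50,98],axis=0).round(3).tolist())
    Q=P[P[:,2]>np.percentile(P[:,2],95)-.004];print(len(Q),Q.mean(0).round(4))
m=cams.camera_model("wrist");print(np.round(m["T_tool_cam"],3).tolist(),np.round(m["K"],1).tolist())
E
```

```text
side keeper [262.2, 216.2, 75.1, 94.8] 3078
-0.01 0.012 1650 [0.5615 0.0762 0.006 ] [660.  42.] [125. 365.] 71.8
0.012 0.03 391 [0.6023 0.0734 0.0192] [605.  72.] [ 99. 141.] 83.3
0.085 0.1 290 [0.6224 0.0737 0.0931] [633.  69.] [51. 83.] 83.0
0.105 0.12 204 [0.6485 0.0713 0.1122] [655.  65.] [53. 41.] 82.5
0.13 0.16 100 [0.6534 0.0686 0.1393] [656.  67.] [28. 25.] 16.9
can [395.7, 221.5, 21.0, 31.6] [[0.457, -0.249, 0.004], [0.475, -0.214, 0.046], [0.505, -0.201, 0.062]]
198 [ 0.4833 -0.2282  0.0596]
top keeper [275.0, 185.2, 33.6, 74.5] 2037
-0.01 0.012 1338 [0.5557 0.0741 0.0061] [566.  73.] [ 96. 149.] 83.3
0.012 0.03 177 [0.5826 0.0726 0.0201] [568.  77.] [ 94. 145.] 89.7
0.085 0.1 212 [0.6159 0.0669 0.0939] [619.  60.] [54. 51.] 5.7
0.105 0.12 169 [0.6495 0.0613 0.1128] [654.  62.] [50. 37.] 83.9
0.13 0.16 95 [0.6552 0.0623 0.1416] [655.  63.] [24. 26.] 1.4
can [391.7, 251.7, 22.4, 23.0] [[0.459, -0.256, 0.014], [0.483, -0.228, 0.059], [0.509, -0.204, 0.065]]
178 [ 0.4842 -0.2317  0.0614]
[[0.001, -0.955, -0.296, 0.076], [1.0, 0.0, 0.001, -0.0], [-0.001, -0.296, 0.955, -0.129], [0.0, 0.0, 0.0, 1.0]] [[371.6, 0.0, 322.9], [0.0, 371.6, 234.7], [0.0, 0.0, 1.0]]
```

```bash
cat >> h.py <<'E'
import sys
def plan(goal,yaw,n=None,vmax=60,amax=10):
    """goal TCP m, yaw = world heading (deg) of tool x, tool down; prints rows"""
    T=tool();c,s=np.cos(np.radians(yaw)),np.sin(np.radians(yaw))
    G=np.array([[c,s,0],[s,-c,0],[0,0,-1]])
    D=(np.array(goal)-T[:3,3])*1000;rv=R.from_matrix(T[:3,:3].T@G).as_rotvec(degrees=True)
    n=n or int(max(np.ceil(np.abs(D).max()/vmax),np.ceil(np.abs(rv).max()/amax)))
    s0=get_state();print("t",round(s0["t"],2),"pos",T[:3,3].round(4),"yaw",np.degrees(np.arctan2(T[1,0],T[0,0])).round(1),"F",s0["force"].round(1),"w",round(s0["gripper_width"],4),"rows",n)
    Rk=T[:3,:3]
    for i in range(n):
        sh=Rk.T@(D/n);print(np.r_[rv/n,sh].round(1).tolist());Rk=Rk@R.from_rotvec(rv/n,degrees=True).as_matrix()
E
python3 -c "
from h import *
plan([.60,.065,.30],173.3)"
```

```text
t 0.6 pos [ 0.3037 -0.6028  0.2453] yaw 26.7 F [ 0.7 -0.2 -0.2] w 0.0856 rows 15
[0.0, -0.0, -9.8, 37.7, -30.9, -3.6]
[0.0, -0.0, -9.8, 42.4, -24.0, -3.6]
[0.0, -0.0, -9.8, 45.8, -16.5, -3.6]
[0.0, -0.0, -9.8, 48.0, -8.5, -3.6]
[0.0, -0.0, -9.8, 48.7, -0.2, -3.6]
[0.0, -0.0, -9.8, 48.0, 8.1, -3.6]
[0.0, -0.0, -9.8, 46.0, 16.1, -3.6]
[0.0, -0.0, -9.8, 42.6, 23.7, -3.6]
[0.0, -0.0, -9.8, 37.9, 30.5, -3.6]
[0.0, -0.0, -9.8, 32.2, 36.5, -3.6]
[0.0, -0.0, -9.8, 25.5, 41.5, -3.6]
[0.0, -0.0, -9.8, 18.1, 45.2, -3.6]
[0.0, -0.0, -9.8, 10.2, 47.6, -3.6]
[0.0, -0.0, -9.8, 2.0, 48.7, -3.6]
[0.0, -0.0, -9.8, -6.3, 48.3, -3.6]
```

arm_command --series '[[[0,0,-9.8,38,-31,-4,85],[0,0,-9.8,42,-24,-4,85],[0,0,-9.8,46,-16.5,-4,85],[0,0,-9.8,48,-8.5,-4,85],[0,0,-9.8,49,0,-4,85]]]'

```text
t: 1.23
tcp_pos: [0.4012, -0.3756, 0.2651]
orientation: [2.46, 1.953, -0.003]
force: [1.4, -0.6, -0.2]
gripper_width: 0.085
```

arm_command --series '[[[0,0,-9.8,48,8,-4,0],[0,0,-9.8,46,16,-4,0],[0,0,-9.8,42.6,23.7,-4,0],[0,0,-9.8,38,30.5,-4,0],[0,0,-9.8,32,36.5,-4,0]]]'

```text
t: 1.85
tcp_pos: [0.4943, -0.1422, 0.2866]
orientation: [1.388, 2.815, -0.004]
force: [1.4, 0.1, -0.1]
gripper_width: -0.0002
```

```bash
python3 -c "
from h import *
plan([.60,.065,.30],173.3)"
```

```text
t 1.85 pos [ 0.4943 -0.1422  0.2866] yaw 127.5 F [ 1.4  0.1 -0.1] w -0.0002 rows 5
[-0.0, 0.0, -9.2, 20.0, 42.0, -2.8]
[-0.0, 0.0, -9.2, 13.0, 44.7, -2.8]
[-0.0, 0.0, -9.2, 5.8, 46.2, -2.7]
[-0.0, 0.0, -9.2, -1.6, 46.5, -2.7]
[-0.0, 0.0, -9.2, -9.0, 45.6, -2.7]
```

arm_command --series '[[[0,0,-9.5,20,42,-3,0],[0,0,-9.5,13,45,-3,0],[0,0,-9.5,6,46,-3,0],[0,0,-9.5,-2,46.5,-3,0],[0,0,-8.5,-9,46,-3,0]]]'

```text
t: 2.48
tcp_pos: [0.5981, 0.0747, 0.3029]
orientation: [0.122, 3.135, -0.008]
force: [1.5, -0.3, 0.5]
gripper_width: -0.0002
```

```bash
python3 - <<'E'
from h import *
T=tool();p,d=cams.get_image("wrist");cv2.imwrite("pics/w1.png",p[:,:,::-1])
rs=regions_of("wrist","keeper")
for r in rs:print(r["score"],r["rect"])
for r in rs[:2]:
    P,_=cloud("wrist",d,r["pixels"],T)
    for lo,hi in((-.01,.012),(.012,.03),(.085,.1),(.105,.12),(.13,.16)):
        Q=P[(P[:,2]>lo)&(P[:,2]<hi)]
        if len(Q)>3:
            rc=cv2.minAreaRect((Q[:,:2]*1000).astype(np.float32));print(lo,hi,len(Q),Q.mean(0).round(4),np.percentile(Q[:,2],[5,95]).round(4),np.round(rc[0],1),np.round(rc[1],1),round(rc[2],1))
plan([.655,.0635,.20],173.3,3)
E
```

```text
0.84 [274.6, 97.1, 93.2, 198.9]
0.77 [188.7, 0.5, 91.5, 60.6]
-0.01 0.012 8593 [0.5556 0.0746 0.0066] [0.0052 0.008 ] [611.4  67.3] [100.7 243.2] 83.6
0.012 0.03 1156 [0.5868 0.0704 0.0201] [0.015 0.022] [586.8  70.6] [ 96.  105.3] 84.0
0.085 0.1 1702 [0.6165 0.0683 0.0944] [0.0919 0.0963] [616.4  69.2] [51.  45.5] 82.0
0.105 0.12 1392 [0.6501 0.0642 0.1132] [0.1091 0.1166] [656.4  63.2] [51.6 39.6] 84.7
0.13 0.16 571 [0.6515 0.0631 0.1409] [0.1327 0.1435] [653.5  62.2] [19.3 27.2] 14.9
-0.01 0.012 524 [0.391  0.0217 0.0067] [0.0039 0.0101] [401.3 -16.7] [112.4  77.9] 78.6
0.012 0.03 341 [0.4161 0.0126 0.0205] [0.013  0.0288] [418.2  12.5] [36.2 86. ] 48.1
0.085 0.1 295 [0.4315 0.0046 0.0927] [0.0861 0.0994] [430.4   4.8] [29.4 62.4] 38.0
0.105 0.12 1299 [0.426  0.0006 0.1131] [0.1079 0.1168] [418.9  -4.5] [39.4 52. ] 2.5
0.13 0.16 846 [ 0.4221 -0.0036  0.1412] [0.1332 0.1438] [421.8  -5.3] [27.6 22.6] 78.4
t 2.58 pos [0.5984 0.079  0.303 ] yaw 175.9 F [-0.5 -0.5  0.6] w -0.0003 rows 3
[-0.0, 0.1, 0.9, -19.0, -3.7, 34.4]
[-0.0, 0.1, 0.9, -19.1, -3.5, 34.4]
[-0.0, 0.1, 0.9, -19.3, -3.2, 34.4]
```

View pics/w1.png

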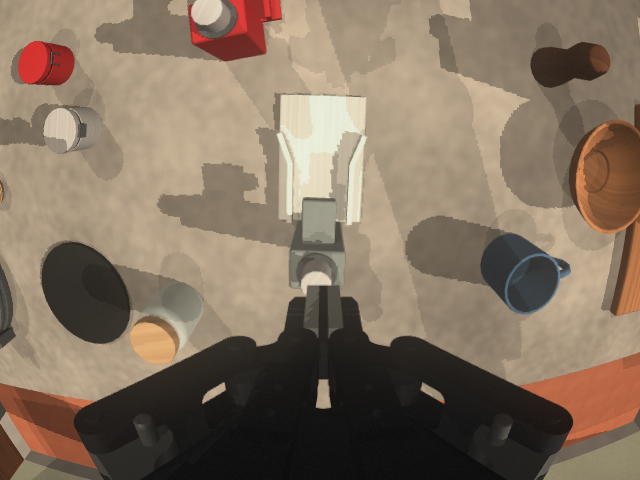

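The wrist view shows the grey keeper in front of the gripper, with its button at (316,278), arm at (319,220) and plate at (320,130). The red keeper is off at (230,30) and the steel canister at (65,130). The clouds give home ≈ (0.609, 0.0685), yaw ≈ −6.5° and button ≈ (0.656, 0.063).

arm_command --series '[[[0,0,0.8,-20,-4,35,0],[0,0,0.8,-20,-4,35,0],[0,0,0.8,-18,-4,34,0],[0,0,0,0,0,10,0],[0,0,0,0,0,0,0]]]'

```text
t: 3.2
tcp_pos: [0.6577, 0.062, 0.1875]
orientation: [0.18, 3.129, -0.003]
force: [0.5, -0.4, 1.0]
gripper_width: -0.0002
```

```bash
python3 -c "
from h import *
plan([.656,.063,.165],173.5,5)"
```

```text
t 3.2 pos [0.6577 0.062  0.1875] yaw 173.4 F [ 0.5 -0.4  1. ] w -0.0002 rows 5
[-0.0, 0.1, -0.0, 0.4, 0.2, 4.5]
[-0.0, 0.1, -0.0, 0.4, 0.2, 4.5]
[-0.0, 0.1, -0.0, 0.4, 0.2, 4.5]
[-0.0, 0.1, -0.0, 0.4, 0.2, 4.5]
[-0.0, 0.1, -0.0, 0.4, 0.2, 4.5]
```

arm_command --series '[[[0,0,0,0.5,0,8,0],[0,0,0,0.5,0,8,0],[0,0,0,0.5,0,6,0],[0,0,0,0,0,4,0],[0,0,0,0,0,0,0]]]'

```text
t: 3.82
tcp_pos: [0.6564, 0.0627, 0.1633]
orientation: [0.179, 3.125, -0.003]
force: [0.3, -0.3, -0.3]
gripper_width: -0.0002
```

arm_command --series '[[[0,0,0,0,0,1,0],[0,0,0,0,0,1,0],[0,0,0,0,0,1,0],[0,0,0,0,0,1,0],[0,0,0,0,0,0,0]]]'

```text
t: 4.45
tcp_pos: [0.6568, 0.0627, 0.1594]
orientation: [0.179, 3.125, -0.003]
force: [0.3, -0.4, -0.2]
gripper_width: -0.0
```

arm_command --series '[[[0,0,0,0,0,1,0],[0,0,0,0,0,1,0],[0,0,0,0,0,1,0],[0,0,0,0,0,1,0],[0,0,0,0,0,0,0]]]'

```text
t: 5.08
tcp_pos: [0.6569, 0.0627, 0.1553]
orientation: [0.179, 3.125, -0.003]
force: [0.1, -0.3, 1.3]
gripper_width: 0.0
```

arm_command --series '[[[0,0,0,0,0,1,0],[0,0,0,0,0,1,0],[0,0,0,0,0,1,0],[0,0,0,0,0,1,0],[0,0,0,0,0,0.5,0]]]'

```text
t: 5.7
tcp_pos: [0.6569, 0.0627, 0.1506]
orientation: [0.179, 3.124, -0.003]
force: [-0.8, 0.1, 0.5]
gripper_width: 0.0001
```

arm_command --series '[[[0,0,0,0,0,1,0],[0,0,0,0,0,1,0],[0,0,0,0,0,0.8,0],[0,0,0,0,0,0,0],[0,0,0,0,0,0,0]]]'

```text
t: 6.32
tcp_pos: [0.657, 0.0627, 0.1475]
orientation: [0.179, 3.125, -0.003]
force: [0.4, -0.4, 2.1]
gripper_width: -0.0002
```

```bash
python3 - <<'E'
from h import *
print(get_state()["force"])
p,d=cams.get_image("side");cv2.imwrite("pics/s2.png",cv2.resize(p[170:320,200:360,::-1],None,fx=4,fy=4,interpolation=cv2.INTER_CUBIC))
print(get_state()["force"],get_state()["tcp_pos"])
E
```

```text
[ 0.44045015 -0.37679523  2.14795764]
[-0.51517422 -0.31865739  1.58378161] [0.6569397  0.06270091 0.14752908]
```

View pics/s2.png

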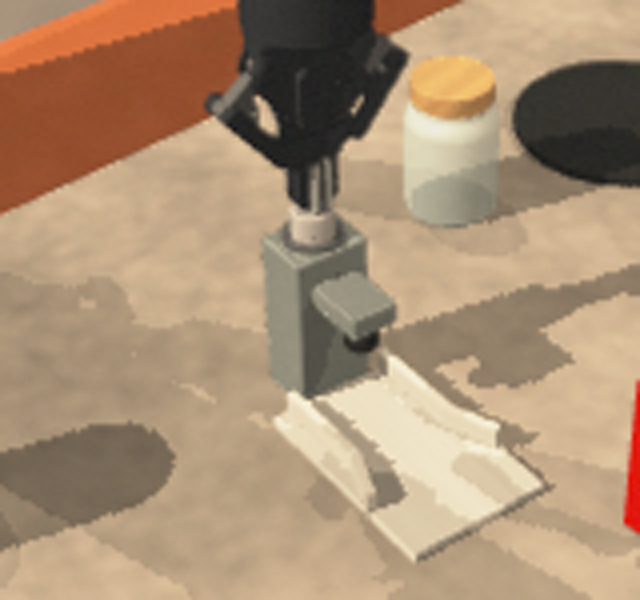

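```bash
python3 - <<'E'
from h import *
m=cams.camera_model("side");K=np.array(m["K"]);W=np.array(m["world_to_cam"])
def pr(p):
    q=K@(W[:3,:3]@p+W[:3,3]);q/=q[2];return [(q[0]-200)*4,(q[1]-170)*4]
h=np.array([.609,.0685,0]);Rz=R.from_euler('z',-6.5,degrees=True).as_matrix()
for n,p in dict(cap112=(49,0,112),cap134=(49,0,134),cap142=(49,0,142),armfrontbot=(-15,-16,78),armfrontbotL=(-15,16,78),foot71=(0,0,71),foot61=(0,0,61),armtop=(-15,16,94)).items():
    print(n,np.round(pr(h+Rz@(np.array(p)/1000))))
im=cv2.imread("pics/side0.png");cv2.imwrite("pics/s0c.png",cv2.resize(im[210:290,255:320],None,fx=7,fy=7,interpolation=cv2.INTER_CUBIC))
E
```

```text
cap112 [313. 233.]
cap134 [312. 203.]
cap142 [311. 192.]
armfrontbot [398. 320.]
armfrontbotL [354. 341.]
foot71 [361. 327.]
foot61 [362. 340.]
armtop [353. 319.]
```

View pics/s0c.png

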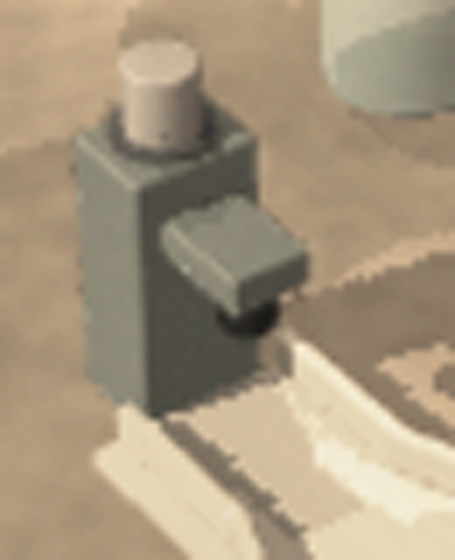

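The crop shows the foot's lower rim at about (248,338), and in the pressed picture at about (360,354). Both fit the low foot position (z = 61 mm), and pressing 8 mm didn't move it. With under 2.5 N at about 8 mm, the clamp is down, so I'll click it up slowly.

arm_command --series '[[[0,0,0,0,0,2,0],[0,0,0,0,0,2.2,0],[0,0,0,0,0,2.2,0],[0,0,0,0,0,2.2,0],[0,0,0,0,0,1.8,0]]]'

```text
t: 7.0
tcp_pos: [0.6571, 0.0628, 0.1375]
orientation: [0.179, 3.124, -0.003]
force: [-3.2, -0.4, 6.2]
gripper_width: -0.0001
```

arm_command --series '[[[0,0,0,0,0,1.2,0],[0,0,0,0,0,0.3,0],[0,0,0,0,0,0,0],[0,0,0,0,0,-2,0],[0,0,0,0,0,-2,0]]]'

```text
t: 7.62
tcp_pos: [0.6571, 0.0628, 0.1408]
orientation: [0.179, 3.124, -0.004]
force: [-1.9, -0.6, 6.1]
gripper_width: -0.0001
```

arm_command --series '[[[0,0,0,0,0,-2.5,0],[0,0,0,0,0,-2.5,0],[0,0,0,0,0,-2.5,0],[0,0,0,0,0,-2.5,0],[0,0,0,0,0,-2.5,0]]]'

```text
t: 8.25
tcp_pos: [0.657, 0.0628, 0.1542]
orientation: [0.18, 3.123, -0.005]
force: [-0.0, 0.6, 1.6]
gripper_width: -0.0001
```

arm_command --series '[[[0,0,0,0,0,-2.5,0],[0,0,0,0,0,-2.5,0],[0,0,0,0,0,0,0],[0,0,0,0,0,2,0],[0,0,0,0,0,2,0]]]'

```text
t: 8.88
tcp_pos: [0.657, 0.0627, 0.1548]
orientation: [0.18, 3.124, -0.005]
force: [-0.0, 0.1, 0.2]
gripper_width: 0.0001
```

arm_command --series '[[[0,0,0,0,0,2,0],[0,0,0,0,0,1.5,0],[0,0,0,0,0,1,0],[0,0,0,0,0,0,0],[0,0,0,0,0,0,0]]]'

```text
t: 9.5
tcp_pos: [0.657, 0.0628, 0.1504]
orientation: [0.18, 3.124, -0.005]
force: [-2.0, 0.2, 5.1]
gripper_width: -0.0001
```

5.1 N at 5.6 mm of travel means the clamp is now up. Next is the canister.

arm_command --series '[[[0,0,0,0,0,-5,0],[0,0,0,0,0,-20,0],[0,0,0,0,0,-45,0],[0,0,0,0,0,-20,85],[0,0,0,0,0,0,85]]]'

```text
t: 10.12
tcp_pos: [0.6559, 0.0634, 0.2461]
orientation: [0.179, 3.123, -0.004]
force: [0.8, -1.1, -1.5]
gripper_width: 0.0359
```

```bash
python3 -c "
from h import *
plan([.484,-.230,.20],173.5,vmax=50)"
```

```text
t 10.12 pos [0.6559 0.0634 0.2461] yaw 173.4 F [ 0.8 -1.1 -1.5] w 0.0359 rows 6
[-0.0, 0.1, -0.0, 23.0, -51.8, 7.5]
[-0.0, 0.1, -0.0, 23.0, -51.8, 7.5]
[-0.0, 0.1, -0.0, 23.0, -51.8, 7.5]
[-0.0, 0.1, -0.0, 22.9, -51.8, 7.6]
[-0.0, 0.1, -0.0, 22.9, -51.8, 7.6]
[-0.0, 0.1, -0.0, 22.9, -51.8, 7.6]
```

arm_command --series '[[[0,0,0,23,-52,5,85],[0,0,0,23,-52,7,85],[0,0,0,23,-52,8,85],[0,0,0,23,-52,8,85],[0,0,0,23,-52,8,85]]]'

```text
t: 10.75
tcp_pos: [0.5082, -0.1843, 0.2043]
orientation: [0.168, 3.126, 0.0]
force: [1.4, -0.9, -0.4]
gripper_width: 0.0855
```

arm_command --series '[[[0,0,0,23,-45,8,85],[0,0,0,0,0,0,85],[0,0,0,0,0,0,85],[0,0,0,0,0,0,85],[0,0,0,0,0,0,85]]]'

```text
t: 11.38
tcp_pos: [0.4763, -0.2297, 0.1929]
orientation: [0.175, 3.131, 0.002]
force: [0.0, 0.3, -0.4]
gripper_width: 0.085
```

```bash
python3 - <<'E'
from h import *
T=tool();p,d=cams.get_image("wrist");cv2.imwrite("pics/w3.png",p[:,:,::-1])
for r in regions_of("wrist","canister"):
    P,_=cloud("wrist",d,r["pixels"],T);Q=P[P[:,2]>np.percentile(P[:,2],90)-.006]
    col=p[r["pixels"]].mean(0).round();rc=cv2.minEnclosingCircle((Q[:,:2]*1000).astype(np.float32))
    print(r["score"],r["rect"],col,Q.mean(0).round(4),rc,np.percentile(P[:,2],[2,98]).round(3))
plan([.484,-.230,.10],173.5,3)
E
```

```text
0.65 [209.6, 77.0, 88.0, 76.8] [192.  59.  53.] [ 0.3886 -0.2695  0.0605] ((388.41070556640625, -269.3647766113281), 31.682241439819336) [0.019 0.062]
0.57 [275.7, 187.9, 85.6, 83.5] [194. 179. 159.] [ 0.4836 -0.2326  0.0605] ((484.919921875, -233.59014892578125), 31.688867568969727) [0.011 0.062]
t 11.47 pos [ 0.4762 -0.2298  0.1929] yaw 173.6 F [-0.5 -0.   0.7] w 0.0849 rows 3
[0.0, 0.1, 0.0, -2.4, 0.2, 31.0]
[0.0, 0.1, 0.0, -2.5, 0.2, 31.0]
[0.0, 0.1, 0.0, -2.5, 0.2, 31.0]
```

View pics/w3.png

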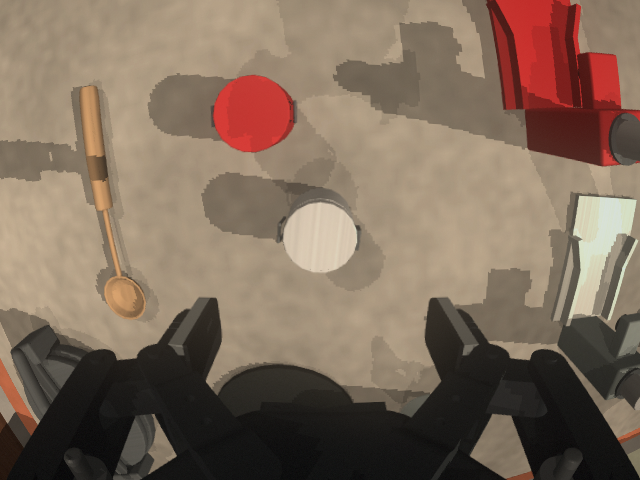

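The wrist view shows the stainless canister at (320,237) and the red one at (254,113). The stainless one has latch bumps at (281,232) and (358,236), right on the jaw axis. I'll grasp 45° off so the pads miss them, and keep the bumps sideways in the keeper.

```bash
python3 -c "
from h import *
plan([.4845,-.2325,.10],128.5,5)"
```

```text
t 11.47 pos [ 0.4762 -0.2298  0.1929] yaw 173.6 F [-0.5 -0.   0.7] w 0.0849 rows 5
[0.0, 0.1, 9.0, -1.6, -0.4, 18.6]
[0.0, 0.1, 9.0, -1.6, -0.1, 18.6]
[0.0, 0.1, 9.0, -1.7, 0.2, 18.6]
[0.0, 0.1, 9.0, -1.6, 0.4, 18.6]
[0.0, 0.1, 9.0, -1.6, 0.7, 18.6]
```

arm_command --series '[[[0,0,9,-1.6,-0.4,18.5,85],[0,0,9,-1.6,0,18.5,85],[0,0,9,-1.6,0,18.5,85],[0,0,9,-1.6,0.4,18.5,85],[0,0,9,-1.6,0.7,15,85]]]'

```text
t: 12.1
tcp_pos: [0.4871, -0.2313, 0.1029]
orientation: [1.388, 2.809, 0.006]
force: [-0.2, -0.4, -0.4]
gripper_width: 0.0845
```

```bash
python3 -c "
from h import *
plan([.4845,-.2325,.034],128.5,4)"
```

```text
t 12.1 pos [ 0.4871 -0.2313  0.1029] yaw 127.4 F [-0.2 -0.4 -0.4] w 0.0845 rows 4
[0.1, 0.1, -0.3, 0.3, -0.8, 17.2]
[0.1, 0.1, -0.3, 0.2, -0.8, 17.2]
[0.1, 0.1, -0.3, 0.2, -0.8, 17.2]
[0.1, 0.1, -0.3, 0.2, -0.7, 17.2]
```

arm_command --series '[[[0.1,0.1,-0.3,0.3,-0.8,16,85],[0.1,0.1,-0.3,0.2,-0.8,17,85],[0.1,0.1,-0.3,0.2,-0.8,16,85],[0,0,-0.3,0.2,-0.7,13,85],[0,0,0,0,0,3,85]]]'

```text
t: 12.72
tcp_pos: [0.4844, -0.2316, 0.0332]
orientation: [1.346, 2.839, 0.003]
force: [-0.3, -0.7, -0.4]
gripper_width: 0.0852
```

arm_command --series '[[[0,0,0,0,0,0,50],[0,0,0,0,0,0,50],[0,0,0,0,0,0,50],[0,0,0,0,0,0,50],[0,0,0,0,0,0,50]]]' --grip_force 25

```text
t: 13.35
tcp_pos: [0.4848, -0.232, 0.0343]
orientation: [1.345, 2.837, 0.003]
force: [0.2, -0.6, -2.6]
gripper_width: 0.0554
```

```bash
python3 -c "
from h import *
plan([.4845,-.2325,.12],128.5,4)"
```

```text
t 13.35 pos [ 0.4848 -0.232   0.0343] yaw 129.3 F [ 0.2 -0.6 -2.6] w 0.0554 rows 4
[0.0, 0.0, 0.2, -0.1, -0.1, -21.4]
[0.0, 0.0, 0.2, -0.1, -0.1, -21.4]
[0.0, 0.0, 0.2, -0.0, -0.1, -21.4]
[0.0, 0.0, 0.2, -0.0, -0.1, -21.4]
```

arm_command --series '[[[0,0,0,0,0,-10,50],[0,0,0,0,0,-35,50],[0,0,0,0,0,-45,50],[0,0,0,0,0,-45,50],[0,0,0,0,0,-30,50]]]'

```text
t: 13.98
tcp_pos: [0.4832, -0.2312, 0.2047]
orientation: [-1.343, -2.837, -0.003]
force: [-0.5, 0.2, -2.3]
gripper_width: 0.0553
```

```bash
python3 -c "
from h import *
plan([.5295,.0776,.19],128.5,vmax=40)"
```

```text
t 13.97 pos [ 0.4832 -0.2312  0.2047] yaw 129.3 F [-0.5  0.2 -2.3] w 0.0553 rows 8
[0.0, -0.0, 0.1, 26.2, 28.9, 1.9]
[0.0, -0.0, 0.1, 26.2, 28.9, 1.9]
[0.0, -0.0, 0.1, 26.3, 28.8, 1.9]
[0.0, -0.0, 0.1, 26.3, 28.8, 1.9]
[0.0, -0.0, 0.1, 26.4, 28.7, 1.9]
[0.0, -0.0, 0.1, 26.4, 28.7, 1.9]
[0.0, -0.0, 0.1, 26.5, 28.7, 1.9]
[0.0, -0.0, 0.1, 26.6, 28.6, 1.8]
```

arm_command --series '[[[0,0,0,20,22,0,50],[0,0,0,27,29,0,50],[0,0,0,27,29,0,50],[0,0,0,27,29,0,50],[0,0,0,27,29,0,50]]]'

```text
t: 14.6
tcp_pos: [0.5102, -0.0428, 0.2117]
orientation: [1.35, 2.83, 0.002]
force: [0.0, 0.1, -2.5]
gripper_width: 0.0552
```

arm_command --series '[[[0,0,0,27,29,0,50],[0,0,0,27,29,0,50],[0,0,0,20,24,0,50],[0,0,0,0,0,0,50],[0,0,0,0,0,0,50]]]'

```text
t: 15.22
tcp_pos: [0.5268, 0.0729, 0.215]
orientation: [1.342, 2.831, 0.004]
force: [-0.1, -0.9, -1.2]
gripper_width: 0.0554
```

```bash
python3 - <<'E'
from h import *
T=tool();p,d=cams.get_image("wrist");cv2.imwrite("pics/w4.png",p[:,:,::-1])
for r in regions_of("wrist","keeper")[:2]:
    P,_=cloud("wrist",d,r["pixels"],T);print(r["rect"])
    for lo,hi in((-.01,.0125),(.013,.03),(.085,.1),(.105,.12),(.13,.16)):
        Q=P[(P[:,2]>lo)&(P[:,2]<hi)]
        if len(Q)>3:
            rc=cv2.minAreaRect((Q[:,:2]*1000).astype(np.float32));print(lo,hi,len(Q),Q.mean(0).round(4),np.round(rc[0],1),np.round(rc[1],1),round(rc[2],1))
plan([.5295,.0776,.08],128.5,4)
E
```

```text
[260.6, 135.8, 218.8, 214.9]
-0.01 0.0125 10744 [0.5517 0.0838 0.0066] [632.7  71.2] [ 98.1 286.2] 85.8
0.013 0.03 923 [0.5969 0.1042 0.0206] [607.2 102.4] [ 27.9 139.6] 66.3
0.085 0.1 867 [0.6184 0.0816 0.0931] [634.5  82.5] [83.3 15.7] 6.7
0.105 0.12 851 [0.6537 0.0828 0.1124] [658.2  83.1] [40.2 17.4] 2.8
t 15.32 pos [0.5269 0.0726 0.215 ] yaw 129.2 F [ 0.2  0.5 -2.3] w 0.055 rows 4
[0.1, 0.1, 0.2, 0.8, 1.1, 33.8]
[0.1, 0.1, 0.2, 0.7, 1.1, 33.8]
[0.1, 0.1, 0.2, 0.7, 1.2, 33.8]
[0.1, 0.1, 0.2, 0.6, 1.2, 33.7]
```

arm_command --series '[[[0.1,0.1,0.2,0.8,1.1,34,50],[0.1,0.1,0.2,0.8,1.1,34,50],[0.1,0.1,0.2,0.7,1.2,34,50],[0,0,0,0.7,1.2,34,50],[0,0,0,0,0,15,50]]]'

```text
t: 15.95
tcp_pos: [0.5313, 0.0723, 0.0621]
orientation: [1.37, 2.82, 0.001]
force: [0.6, -0.7, -2.3]
gripper_width: 0.0556
```

```bash
python3 - <<'E'
from h import *
p,d=cams.get_image("top");cv2.imwrite("pics/t5.png",cv2.resize(p[150:310,230:400,::-1],None,fx=4,fy=4,interpolation=cv2.INTER_CUBIC))
plan([.5295,.0776,.042],128.5,4)
E
```

```text
t 16.0 pos [0.5309 0.0722 0.0611] yaw 128.2 F [-1.7  0.2 -4.8] w 0.0551 rows 4
[0.0, 0.1, -0.1, 1.3, 0.5, 4.8]
[0.0, 0.1, -0.1, 1.3, 0.6, 4.8]
[0.0, 0.1, -0.1, 1.3, 0.6, 4.8]
[0.0, 0.1, -0.1, 1.3, 0.6, 4.8]
```

arm_command --series '[[[0,0.1,0,2,0.8,4,50],[0,0.1,0,2,0.8,5,50],[0,0,0,1.5,0.8,4,50],[0,0,0,0.5,0.3,3,50],[0,0,0,0,0,1,50]]]'

```text
t: 16.62
tcp_pos: [0.5313, 0.0787, 0.0462]
orientation: [1.372, 2.819, 0.006]
force: [0.6, -0.6, -3.5]
gripper_width: 0.0555
```

arm_command --series '[[[0,0,0,0,0,1,50],[0,0,0,0,0,1,50],[0,0,0,0,0,1,50],[0,0,0,0,0,0.5,50],[0,0,0,0,0,0,50]]]'

```text
t: 17.25
tcp_pos: [0.5314, 0.0786, 0.0427]
orientation: [1.372, 2.819, 0.006]
force: [0.2, 0.5, -2.2]
gripper_width: 0.0556
```

arm_command --series '[[[0,0,0,0,0,1,50],[0,0,0,0,0,0.8,50],[0,0,0,0,0,0.6,50],[0,0,0,0,0,0,50],[0,0,0,0,0,0,50]]]'

```text
t: 17.88
tcp_pos: [0.5315, 0.0786, 0.0401]
orientation: [1.372, 2.819, 0.006]
force: [0.2, -0.1, -1.6]
gripper_width: 0.0554
```

arm_command --series '[[[0,0,0,0,0,0.6,50],[0,0,0,0,0,0.5,50],[0,0,0,0,0,0,50],[0,0,0,0,0,0,50],[0,0,0,0,0,0,50]]]'

```text
t: 18.5
tcp_pos: [0.5317, 0.0786, 0.0397]
orientation: [1.372, 2.818, 0.005]
force: [0.0, 0.2, 0.5]
gripper_width: 0.0554
```

The canister is resting on the plate. Releasing it and rising.

arm_command --series '[[[0,0,0,0,0,0,70],[0,0,0,0,0,0,85],[0,0,0,0,0,0,85],[0,0,0,0,0,-5,85],[0,0,0,0,0,-30,85]]]'

```text
t: 19.12
tcp_pos: [0.5305, 0.0786, 0.0742]
orientation: [1.372, 2.821, 0.003]
force: [-0.1, 0.0, 0.4]
gripper_width: 0.0851
```

arm_command --series '[[[0,0,0,0,0,-40,85],[0,0,-9,0,0,-30,85],[0,0,-9,0,0,0,85],[0,0,-9,0,0,0,30],[0,0,-9,0,0,0,30]]]'

```text
t: 19.75
tcp_pos: [0.5312, 0.079, 0.1508]
orientation: [0.403, 3.105, 0.001]
force: [0.4, -0.1, 0.6]
gripper_width: 0.0512
```

```bash
python3 - <<'E'
from h import *
T=tool()
c="side"
p,d=cams.get_image(c);cv2.imwrite("pics/s6.png",cv2.resize(p[190:350,220:380,::-1],None,fx=3.7,fy=3.7,interpolation=cv2.INTER_CUBIC))
for c,u,v in(("side",300,265),("top",295,237)):
    if c=="top":p,d=cams.get_image(c)
    for r in regions_of(c,"canister"):
        P,_=cloud(c,d,r["pixels"]);Q=P[P[:,2]>np.percentile(P[:,2],90)-.004];print(c,r["score"],r["rect"],Q.mean(0).round(4))
plan([.478,.0835,.15],173.5,2)
E
```

```text
side 0.96 [295.8, 261.4, 27.3, 37.5] [0.5305 0.0803 0.066 ]
side 0.95 [432.8, 233.3, 21.7, 29.3] [ 0.3867 -0.2662  0.0593]
top 0.79 [402.7, 286.6, 24.8, 24.0] [ 0.3881 -0.2704  0.0614]
top 0.45 [295.1, 185.7, 10.3, 16.8] [0.661  0.0533 0.1424]
t 19.95 pos [0.531  0.0789 0.1503] yaw 164.6 F [-0.6  0.3  1.1] w 0.0297 rows 2
[0.0, 0.3, -4.4, 26.2, -4.8, -0.1]
[0.0, 0.3, -4.4, 26.5, -2.8, 0.0]
```

View pics/s6.png

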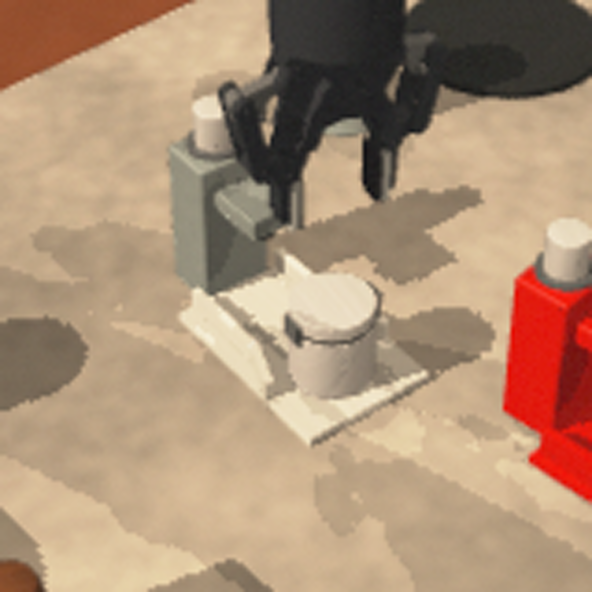

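The canister stands upright on the plate at (335,335), ahead of the rails, with its latch at (292,328) facing sideways. I'll go behind it with half-open jaws.

arm_command --series '[[[0,0,-4.4,27,-5,0,30],[0,0,-4.4,27,-3,0,30],[0,0,0,3,0,20,30],[0,0,0,0,0,40,30],[0,0,0,0,0,30,30]]]'

```text
t: 20.58
tcp_pos: [0.4746, 0.084, 0.0599]
orientation: [0.203, 3.12, 0.0]
force: [1.1, -0.1, 0.8]
gripper_width: 0.0302
```

```bash
python3 -c "
from h import *
plan([.49,.082,.044],173.5,4)"
```

```text
t 20.57 pos [0.4746 0.084  0.0599] yaw 172.5 F [ 1.1 -0.1  0.8] w 0.0302 rows 4
[0.0, 0.2, -0.2, -3.8, 0.0, 4.0]
[0.0, 0.2, -0.2, -3.8, -0.0, 4.0]
[0.0, 0.2, -0.2, -3.8, -0.0, 4.0]
[0.0, 0.2, -0.2, -3.9, -0.0, 4.0]
```

arm_command --series '[[[0,0.2,-0.3,-4,0,4.5,30],[0,0.2,-0.3,-4,0,4.5,30],[0,0.2,-0.2,-5,0,4,30],[0,0,-0.2,-5,0,3,30],[0,0,0,-5,0,0,30]]]'

```text
t: 21.2
tcp_pos: [0.4997, 0.0812, 0.0446]
orientation: [0.184, 3.132, 0.001]
force: [-1.7, 0.4, -0.0]
gripper_width: 0.03
```

arm_command --series '[[[0,0,0,-6,0,0,30],[0,0,0,-6,0,0,30],[0,0,0,-6,0,0,30],[0,0,0,-6,0,0,30],[0,0,0,-6,0,0,30]]]'

```text
t: 21.82
tcp_pos: [0.5315, 0.0772, 0.0452]
orientation: [0.185, 3.132, 0.001]
force: [-1.3, 0.3, -0.8]
gripper_width: 0.0301
```

```bash
python3 -c "
from h import *
plan([.5746,.0724,.044],173.5,10)"|head -4
```

```text
t 21.82 pos [0.5315 0.0772 0.0452] yaw 173.3 F [-1.3  0.3 -0.8] w 0.0301 rows 10
[0.0, 0.0, -0.0, -4.3, 0.0, 0.1]
[0.0, 0.0, -0.0, -4.3, 0.0, 0.1]
[0.0, 0.0, -0.0, -4.3, 0.0, 0.1]
```

arm_command --series '[[[0,0,0,-5,0,0.2,30],[0,0,0,-5,0,0.2,30],[0,0,0,-5,0,0.2,30],[0,0,0,-5,0,0.2,30],[0,0,0,-5,0,0,30]]]'

```text
t: 22.45
tcp_pos: [0.558, 0.0742, 0.0444]
orientation: [0.184, 3.132, 0.001]
force: [-1.1, -0.5, 0.2]
gripper_width: 0.0303
```

arm_command --series '[[[0,0,0,-2.5,0,0,30],[0,0,0,-2.5,0,0,30],[0,0,0,-2,0,0,30],[0,0,0,-2,0,0,30],[0,0,0,0,0,0,30]]]'

```text
t: 23.08
tcp_pos: [0.5678, 0.0731, 0.0444]
orientation: [0.184, 3.132, 0.001]
force: [-0.6, 0.2, -0.1]
gripper_width: 0.0297
```

```bash
python3 - <<'E'
from h import *
p,d=cams.get_image("side");cv2.imwrite("pics/s7.png",cv2.resize(p[190:350,220:380,::-1],None,fx=3.7,fy=3.7,interpolation=cv2.INTER_CUBIC))
for r in regions_of("side","canister"):
        P,_=cloud("side",d,r["pixels"]);Q=P[P[:,2]>np.percentile(P[:,2],90)-.004];print(r["score"],r["rect"],Q.mean(0).round(4),np.percentile(P,[2,98],axis=0).round(4))
plan([.5746,.0724,.044],173.5,2)
E
```

```text
0.9 [433.7, 235.2, 23.4, 28.6] [ 0.3867 -0.2659  0.0593] [[ 0.3603 -0.2891  0.003 ]
 [ 0.4102 -0.2376  0.0616]]
0.69 [284.6, 250.8, 17.9, 32.4] [0.5821 0.0642 0.0644] [[0.5727 0.0531 0.0081]
 [0.6158 0.0999 0.0671]]
t 23.18 pos [0.5677 0.0731 0.0445] yaw 173.3 F [-0.2  0.4 -0.8] w 0.0298 rows 2
[0.0, 0.1, -0.1, -3.5, 0.1, 0.2]
[0.0, 0.1, -0.1, -3.5, 0.1, 0.2]
```

View pics/s7.png

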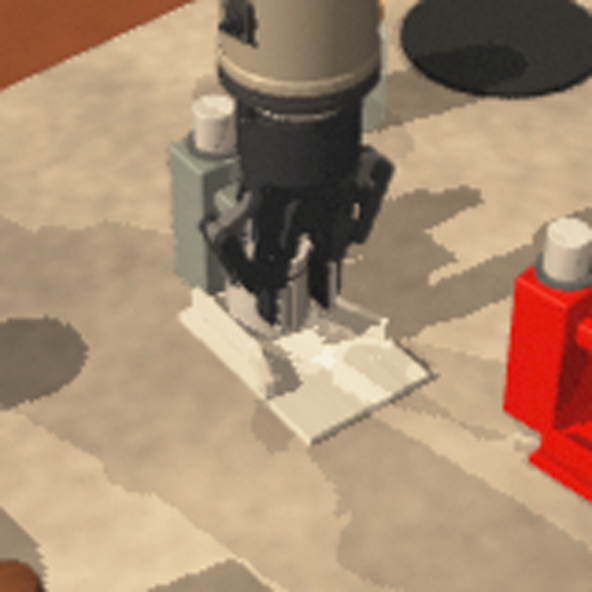

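The canister is inside the rails at about (265,290), with the fingers behind it at (300,290), upright and nearly home. I'll push on slowly until contact with the column.

arm_command --series '[[[0,0,0,-1.5,0,0,30],[0,0,0,-1.5,0,0,30],[0,0,0,-1,0,0,30],[0,0,0,-1,0,0,30],[0,0,0,0,0,0,30]]]'

```text
t: 23.8
tcp_pos: [0.5727, 0.0725, 0.0444]
orientation: [0.184, 3.133, 0.001]
force: [-0.6, 0.4, 0.2]
gripper_width: 0.03
```

arm_command --series '[[[0,0,0,-1,0,0,30],[0,0,0,-0.8,0,0,30],[0,0,0,-0.7,0,0,30],[0,0,0,-0.5,0,0,30],[0,0,0,0,0,0,30]]]'

```text
t: 24.42
tcp_pos: [0.5752, 0.0721, 0.0443]
orientation: [0.184, 3.134, 0.0]
force: [-2.9, 0.4, 1.3]
gripper_width: 0.03
```

arm_command --series '[[[0,0,0,-1,0,0,30],[0,0,0,-0.8,0,0,30],[0,0,0,-0.7,0,0,30],[0,0,0,0,0,0,30],[0,0,0,0,0,0,30]]]'

```text
t: 25.05
tcp_pos: [0.5752, 0.0721, 0.0442]
orientation: [-0.183, -3.134, 0.002]
force: [-2.1, -0.1, 1.3]
gripper_width: 0.0299
```

arm_command --series '[[[0,0,0,-2.5,0,0,30],[0,0,0,-2.5,0,0,30],[0,0,0,-2.5,0,0,30],[0,0,0,-2.5,0,0,30],[0,0,0,-2.5,0,0,30]]]'

```text
t: 25.68
tcp_pos: [0.5756, 0.0719, 0.0432]
orientation: [-0.176, -3.113, 0.012]
force: [-23.6, 0.1, 21.3]
gripper_width: 0.0301
```

Blocked hard, so I'm backing off now. I'll check with the cameras that the stop was the column.

arm_command --series '[[[0,0,0,3,0,0,30],[0,0,0,10,0,0,30],[0,0,0,25,0,0,30],[0,0,0,30,0,-10,30],[0,0,0,0,0,-40,0]]]'

```text
t: 26.3
tcp_pos: [0.5055, 0.0801, 0.0934]
orientation: [-0.176, -3.111, 0.011]
force: [0.5, -0.7, -0.0]
gripper_width: 0.0131
```

arm_command --series '[[[0,0.5,0,0,0,-50,0],[0,0.5,0,0,0,-50,0],[0,0,0,0,0,-10,0],[0,0,0,0,0,0,0],[0,0,0,0,0,0,0]]]'

```text
t: 26.92
tcp_pos: [0.5083, 0.0804, 0.2074]
orientation: [-0.176, -3.098, 0.011]
force: [-0.1, 0.0, -0.9]
gripper_width: -0.0003
```

```bash
python3 - <<'E'
from h import *
plan([.657,.063,.22],173.5)
T=tool();ims=[];Rz=R.from_euler('z',6.5,degrees=True).as_matrix()
for c,b in(("side",(190,350,220,380)),("top",(160,290,250,350)),("wrist",(0,480,0,640))):
    p,d=cams.get_image(c)
    if c=="side":ims.append(cv2.resize(p[200:320,250:350],(500,600),interpolation=cv2.INTER_CUBIC))
    if c=="wrist":ims.append(p[60:300,240:360]);ims[-1]=cv2.resize(ims[-1],(300,600),interpolation=cv2.INTER_CUBIC)
    for r in regions_of(c,"canister"):
        P,_=cloud(c,d,r["pixels"],T);P=(P-[.609,.0685,0])@Rz.T
        if len(P) and abs(np.median(P[:,0]))<.12 and abs(np.median(P[:,1]))<.05:print(c,r["score"],r["rect"],(np.percentile(P,[1,99],axis=0)*1000).round(1).tolist())
cv2.imwrite("pics/c8.png",np.hstack(ims)[:,:,::-1])
E
```

```text
t 26.93 pos [0.5083 0.0804 0.2074] yaw 173.5 F [-0.1  0.  -0.9] w -0.0003 rows 3
[-0.2, -0.7, 0.0, -49.7, -0.2, -6.1]
[-0.2, -0.7, 0.0, -49.8, -0.2, -5.5]
[-0.2, -0.7, 0.0, -49.8, -0.2, -4.8]
side 0.6 [279.5, 247.2, 19.7, 36.1] [[-29.4, -64.5, 0.6], [36.8, 31.7, 72.8]]
wrist 0.39 [270.5, 195.3, 107.6, 210.9] [[-117.3, -47.5, 4.7], [28.5, 47.4, 106.7]]
```

View pics/c8.png

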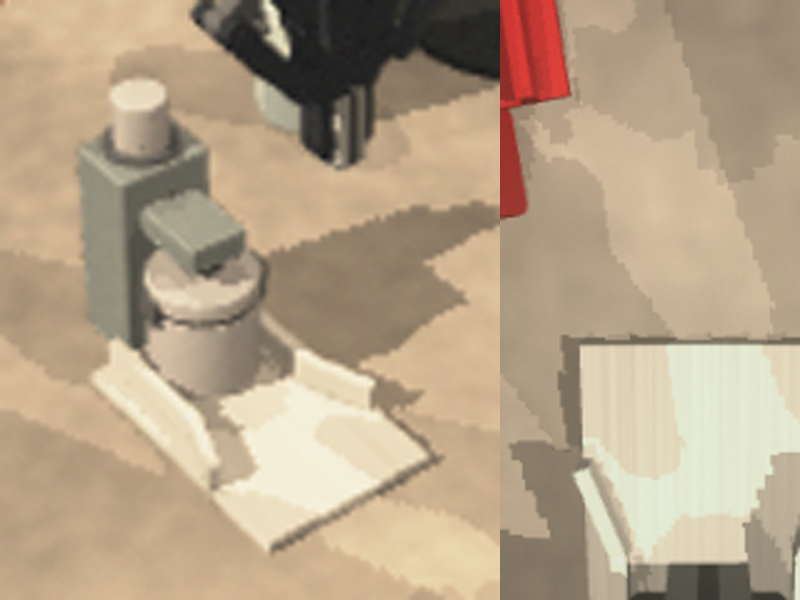

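In the side crop the canister stands upright under the arm at (205,310), in front of the column. Its front edge is at keeper x ≈ −29 mm (home is −28), so it's home and undisturbed. Now to the button.

arm_command --series '[[[-0.2,-0.7,0,-50,0,-6,0],[-0.2,-0.7,0,-50,0,-5,0],[-0.2,-0.7,0,-48,0,0,0],[0,0,0,0,0,20,0],[0,0,0,0,0,15,0]]]'

```text
t: 27.85
tcp_pos: [0.6599, 0.0638, 0.1778]
orientation: [-0.177, -3.136, -0.002]
force: [-0.7, 0.4, -1.0]
gripper_width: -0.0001
```

```bash
python3 -c "
from h import *
plan([.657,.063,.162],173.5,4)"
```

```text
t 27.85 pos [0.6599 0.0638 0.1778] yaw 173.5 F [-0.7  0.4 -1. ] w -0.0001 rows 4
[0.0, -0.0, 0.0, 0.7, -0.3, 4.0]
[0.0, -0.0, 0.0, 0.7, -0.3, 4.0]
[0.0, -0.0, 0.0, 0.7, -0.3, 4.0]
[0.0, -0.0, 0.0, 0.7, -0.3, 4.0]
```

arm_command --series '[[[0,0,0,0.9,-0.3,5,0],[0,0,0,0.9,-0.3,5,0],[0,0,0,0.8,-0.3,5,0],[0,0,0,0.5,0,3,0],[0,0,0,0,0,1,0]]]'

```text
t: 28.48
tcp_pos: [0.6545, 0.0634, 0.1578]
orientation: [-0.175, -3.135, -0.0]
force: [-0.3, 0.9, 0.1]
gripper_width: 0.0001
```

arm_command --series '[[[0,0,0,0,0,1.5,0],[0,0,0,0,0,1.5,0],[0,0,0,0,0,2,0],[0,0,0,0,0,2,0],[0,0,0,0,0,2,0]]]'

```text
t: 29.1
tcp_pos: [0.6549, 0.0635, 0.1494]
orientation: [-0.175, -3.136, -0.0]
force: [-3.0, -0.7, 6.0]
gripper_width: 0.0001
```

arm_command --series '[[[0,0,0,0,0,2.3,0],[0,0,0,0,0,2.3,0],[0,0,0,0,0,2.3,0],[0,0,0,0,0,2.3,0],[0,0,0,0,0,2.3,0]]]'

```text
t: 29.72
tcp_pos: [0.6549, 0.0635, 0.14]
orientation: [0.176, 3.136, -0.002]
force: [-4.7, -1.6, 11.5]
gripper_width: 0.0003
```

arm_command --series '[[[0,0,0,0,0,2,0],[0,0,0,0,0,2,0],[0,0,0,0,0,1,0],[0,0,0,0,0,0.5,0],[0,0,0,0,0,0.5,0]]]'

```text
t: 30.35
tcp_pos: [0.6549, 0.0636, 0.1371]
orientation: [0.176, 3.135, -0.005]
force: [-6.3, -1.8, 13.8]
gripper_width: 0.0002
```

arm_command --series '[[[0,0,0,0,0,1.5,0],[0,0,0,0,0,1.2,0],[0,0,0,0,0,0.5,0],[0,0,0,0,0,0,0],[0,0,0,0,0,-1,0]]]'

```text
t: 30.98
tcp_pos: [0.6549, 0.0636, 0.1385]
orientation: [0.177, 3.134, -0.008]
force: [-5.6, -2.0, 12.6]
gripper_width: 0.0002
```

arm_command --series '[[[0,0,0,0,0,-2.5,0],[0,0,0,0,0,-2.5,0],[0,0,0,0,0,-2.5,0],[0,0,0,0,0,-2.5,0],[0,0,0,0,0,-2.5,0]]]'

```text
t: 31.6
tcp_pos: [0.6549, 0.0636, 0.1519]
orientation: [0.177, 3.133, -0.008]
force: [-0.0, 0.3, 0.4]
gripper_width: 0.0001
```

arm_command --series '[[[0,0,0,0,0,-2.5,0],[0,0,0,0,0,-2.5,0],[0,0,0,0,0,-2,0],[0,0,0,0,0,-1,0],[0,0,0,0,0,0,0]]]'

```text
t: 32.22
tcp_pos: [0.6549, 0.0637, 0.1603]
orientation: [0.177, 3.133, -0.008]
force: [0.2, 0.5, -0.1]
gripper_width: 0.0
```

arm_command --series '[[[0,0,0,0,0,2,0],[0,0,0,0,0,2,0],[0,0,0,0,0,2,0],[0,0,0,0,0,1,0],[0,0,0,0,0,0,0]]]'

```text
t: 32.85
tcp_pos: [0.6548, 0.0637, 0.1526]
orientation: [0.177, 3.134, -0.008]
force: [-0.3, -0.5, 1.4]
gripper_width: 0.0002
```

arm_command --series '[[[0,0,0,0,0,1.5,0],[0,0,0,0,0,1.5,0],[0,0,0,0,0,1,0],[0,0,0,0,0,0,0],[0,0,0,0,0,0,0]]]'

```text
t: 33.48
tcp_pos: [0.6549, 0.0636, 0.1484]
orientation: [0.177, 3.134, -0.008]
force: [-0.6, -0.0, 1.4]
gripper_width: -0.0002
```

1.4 N at 7.6 mm means the clamp is down on the lid. Lifting away, then a last check.

arm_command --series '[[[0,0,0,0,0,-2.5,0],[0,0,0,0,0,-3,0],[0,0,0,0,0,-5,0],[0,0,0,0,0,-20,0],[0,0,0,0,0,-40,0]]]'

```text
t: 34.1
tcp_pos: [0.6535, 0.0638, 0.2201]
orientation: [-0.176, -3.135, 0.009]
force: [-0.5, 0.1, 0.7]
gripper_width: 0.0002
```

arm_command --series '[[[0,0,0,0,0,-40,0],[0,0,0,0,0,-20,0],[0,0,0,0,0,0,40],[0,0,0,0,0,0,40],[0,0,0,0,0,0,40]]]'

```text
t: 34.72
tcp_pos: [0.654, 0.065, 0.2889]
orientation: [0.175, 3.132, -0.007]
force: [-0.5, 0.2, 0.3]
gripper_width: 0.0399
```

```bash
python3 - <<'E'
from h import *
p,d=cams.get_image("side");cv2.imwrite("pics/s9.png",cv2.resize(p[200:320,250:350,::-1],(500,600),interpolation=cv2.INTER_CUBIC))
s=get_state();print(s["tcp_pos"],s["force"],s["t"])
E
```

```text
[0.65395098 0.0649937  0.28871785] [-0.18671043  0.05472129 -0.55917403] 34.775
```

View pics/s9.png

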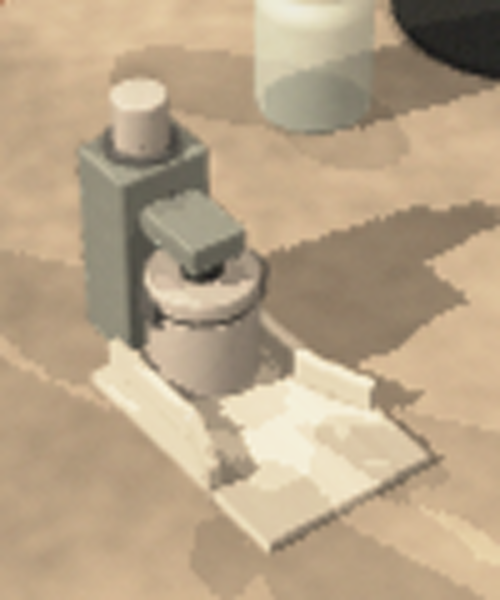

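The foot at (203,270) now sits lower, on the lid. The canister is upright and home, and the button cap is back at rest with the robot clear of everything.

```bash
python3 -c "
from station import env
print(env.hand_in())"
```

```text
the job is handed in; nothing more can be done
None
```

The job is done and handed in at about 35 s of the 72 s allowed, with no verdict reported. The steel canister stands upright and home in the grey keeper, and the clamp is down on its lid.

- **Clamp at the start:** it was down (about 2 N at 8 mm of press, foot low in the picture). I clicked it up slowly and confirmed it by feel: 5 N at 5.6 mm.
- **Canister:** I gripped it 45° off its latches, set it down at the entry and slid it in with the fingers half open until it stopped hard. Afterwards its front edge measured x ≈ −29 mm; home is −28 mm.
- **Final click:** I pressed about 19–20 mm at around 20 mm/s, with at most about 14 N read. A feel press then gave 1.4 N at 7.6 mm, so the clamp is down. The last picture shows the foot on the lid and the gripper clear of everything.

**Checks that were off:**
- The last firm push to find the column read about 24 N sideways and 21 N upward, a combined 32 N or so. That is under the 40 N limit, but firmer than I intended. I didn't find out what caused the upward part.
- After the slide, the wrist and top networks gave no usable view of the canister under the arm. The home check therefore rests on the side camera and where the push stopped.

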